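Switch on, enable and hold-to-run at the bench controls

TASK

Start the marking machine from its bench controls by pressing with closed fingers: first tip the long rocker on the loose switch box over to its other side, then push the slim tall plunger on the panel fully in so that it stays in, and then press the wide mushroom button fully down and keep it down. The program finishes while still holding the mushroom button down. Leave the small square key unpressed, do not lift or shift the switch box, and leave the turned parts and the steel block standing beside the controls where they are.

Things in the scene. Friction and masses are not known exactly. Their poses are not given: they have to be found in the camera images.
- switch_box: Loose grey switch box, 74 x 120 x 45 mm, 0.9 kg, resting on the table at any yaw. Origin: centre of its underside; z up, y along its long side; a short round steel cable gland sticks out of its -y end. A black rocker paddle lies lengthwise on its top between two low aluminium cheeks (tops 56 mm above the table). It is only to be pressed, never lifted or shifted.
- rocker (a joint): Tilt of the paddle, rad: about 0 = off (the end toward the box's +y, away from the cable gland, is raised), 0.42 = on (that end is down, the other one raised). It stays where it is left; tipping takes about 2 to 4 N at the press point.
- rocker_press (a point): Point fixed to the switch box, 61 mm above the table, over the paddle end that is raised when off, 22 mm from the pivot toward the box's +y. The paddle is 34 mm wide and 64 mm long; when off its surface lies about 5 mm above this point, when on about 5 mm below it. Press here, straight down.
- rocker_pivot (a point): Point fixed to the switch box over the pivot, at the middle of the paddle, level with its surface there (61 mm above the table).
- panel: Fixed aluminium plate on the table, 160 x 280 x 8 mm, y along its long side; origin at the centre of its underside. Three grey module boxes (68 x 72 mm, tops 53 mm above the table) stand 85 mm apart along its back half, 30 mm behind its centre line, in any order; two turned parts stand on the free ledge in front (-x) of them.
- enable_top (a point): Top centre of the slim tall plunger: a black cylinder 28 mm across with straight sides, standing 24 mm above its module box (top 77 mm above the table) when out. Moves with it.
- enable_plunger (a joint): How far the plunger is pushed in, m: about 0 = out, 0.014 = fully in (10 mm still shows). No spring: a steady 3 N moves it and it stays where it is left.
- run_top (a point): Top centre of the wide black mushroom button, 52 mm across, 25 mm above its module box (top 78 mm above the table) when up. Moves with it.
- run_mushroom (a joint): How far the mushroom button is pressed, m: 0 = up, 0.010 = fully down. Spring return: 1.5 N to start, 6 N fully down.
- jog_top (a point): Top centre of the small flat square black key, 26 x 26 mm, 12 mm above its module box (top 65 mm above the table). Must not be pressed.
- jog_key (a joint): How far the square key is pressed, m: 0 = up, 0.006 = down; sprung, starts to move at 2 N.
- flange: Loose turned steel flange standing on the panel's front ledge with its neck up, 54 mm across, 51 mm high; origin at the centre of its underside.
- dome: Loose polished dome with a flat top, on the panel's front ledge, 60 mm across, 30 mm high; origin at the centre of its underside.
- block: Loose steel block standing close beside the switch box, 26 x 35 x 60 mm high; origin at the centre of its underside.

How it is judged:
By the outcome, as a careful person would: the job done as asked, in the order asked, and still so for the second after the job is handed in, while the arm keeps its last pose, push and grip.
It also fails if it takes over 40 s, if anything falls off the work surface, if the arm or the gripper's body presses on something with over 40 N, if the wrist force passes 120 N, or if a joint passes its speed limit or range.

ROBOT

A 6-joint arm with a two-finger parallel gripper is mounted at the origin on a cart in front of the work surface, level with it; the furniture and walls round the work are solid. World frame = base frame: x ahead of the robot, y to its left, z up, the work surface at z = 0. Lengths are in m, angles in degrees, forces in N, time in s.
With the tool pointing down it reaches from about 0.4 to 0.825 m from the base axis. Payload 7 kg.
Tool frame: the origin (TCP) lies midway between the tips of the shut fingers; the grasp point (between the pads) lies 19 mm behind it; x points along the fingers, z is the direction in which the jaws open and shut, and the axes are right-handed (so a half turn about x gives the same grasp; the last joint's range is limited). The gripper opens to 88 mm and grips with 3 to 60 N. Pads are 19 mm wide; open, the fingers measure 130 mm over their backs; the gripper's body (78 mm by 193 mm) begins 47 mm behind the grasp point.
Start: joints at [-56.66, 20.546, 0.682, 0, -70.136, -16.507], TCP at [0.195, -0.646, 0.227] pointing down, gripper open.
Joint ranges: [-176.03, 176.03], [-82.01, 121.73], [-58.28, 71.71], [-173.87, 95.51], [-174.79, -0.11], [-173.66, 173.66]. Speed limits (degrees/s): [136.94, 136.94, 172.46, 180, 180, 180].

INTERFACE

Orientations are given as [roll, pitch, yaw] about the fixed x, y, z axes, in that order (R = Rz(yaw) Ry(pitch) Rx(roll)).
In Python, from plant import ctrl gives the robot as it stands. The module is installed in compiled form; this text tells all that it offers.
- The arm moves only by the tool servo_tool, never from a script. Its argument "deltas" is a list of rows, each a list of 3 entries, a list of its own where there are three numbers: the turn, a rotation vector about the tool's x, y, z in degrees, then the shift along the tool's x, y, z in cm, then the finger opening in cm, from 0 to 8.76. A call has 1 to 5 rows; each row is the pose to reach, as a shift and turn from the pose measured when the call began, along the tool's axes at that moment; what a row does not reach only later rows make up. A row lasts 1/10 s, in which the tool goes at most 50 mm and 8.59 degrees, less where a joint would pass 70% of its speed; a pose out of reach is approached as far as the arm can. A call with a gripper value outside its range is refused whole. The fingers move at their own pace and stop on an object; the grip force is fixed at half the most. Time passes only in rows, so rows that repeat a pose let the fingers close. It gives the time, the measured TCP pose, the force and the opening at its end, in the units of the state.
- ctrl.get_obs(): the state, without advancing time (a new reading comes with each control period).
- ctrl.snapshot(name): name is "scene" or "side" or "wrist"; returns a dict with "image" (480x640x3 uint8, red, green, blue), "vertical_fov" (degrees; the focal length in pixels is half the picture's height over the tangent of half this angle, whatever the lens; pixels are square), "cx", "cy" (the principal point, pixels), "rvec" (rotation vector, rad) and "tvec" (3), from world to camera coordinates, as OpenCV has them. Camera axes: x right, y down, z forward; pixel columns grow to the right and rows downward; lengths in m; the calibration is good to about 2 mm. A picture is of the moment at which its call begins. There is no depth.
- ctrl.close_job(): hands the job in, once; it reports no verdict.
The state is a dict: "clock": time; "joint_pos": joint angles; "qvel": joint speeds; "tau": joint torques, N m; "tool_pos": TCP position; "orientation": TCP orientation; "force": force on the tool from outside, world axes, zero at the start; "moment": the same for the moment, N m; "opening": finger opening in m.
Only numpy, scipy, OpenCV 4.12 (cv2) and the standard library are available. Lean on these libraries where they do the work, as an engineer would, in place of code of your own. Each camera call takes 0.05 s, during which the arm holds its last target. There are 200 camera calls.

## Working session

There is one attempt and no reset: what is moved stays moved. The work goes in short steps, Python scripts to look and compute and a tool call to move; the robot and the scene stay as the last step left them, time stands still between calls to the robot, and variables do not carry over. Pictures are saved under pics/ and viewed, on a budget of 10 in all, crops included, one or two more only if the job needs it, and the job is handed in when it is done.

Besides the shell and the picture viewer there is one more tool, called after "Call:" as name(argument=value, ...), one argument or row to a line, values as JSON. servo_tool: Moves the arm, as the interface text tells. Its arguments: {"type":"object","properties":{"deltas":{"type":"array","items":{"type":"array"}}},"required":["deltas"]}

```bash
mkdir -p pics
cat > h.py <<'E'
import numpy as np, cv2, json
from scipy.spatial.transform import Rotation as R
from plant import ctrl
def snap(cam,name):
    s=ctrl.snapshot(cam); cv2.imwrite(f'pics/{name}.png',s['image'][...,::-1])
    json.dump({k:np.asarray(v).tolist() for k,v in s.items() if k!='image'},open(f'pics/{name}.json','w')); return s
def load(name):
    s=json.load(open(f'pics/{name}.json')); f=240/np.tan(np.radians(s['vertical_fov'])/2)
    return np.array([[f,0,s['cx']],[0,f,s['cy']],[0,0,1]]),np.array(s['rvec']).ravel(),np.array(s['tvec']).ravel()
def at(name,u,v,z):
    K,r,t=load(name); M=cv2.Rodrigues(r)[0]; c=-M.T@t; d=M.T@np.linalg.inv(K)@[u,v,1]
    return c+d*(z-c[2])/d[2]
def px(name,p):
    K,r,t=load(name); return cv2.projectPoints(np.atleast_2d(np.float64(p)),r,t,K,None)[0].reshape(-1,2)
def go(p,yawdelta=0):
    o=ctrl.get_obs(); M=R.from_euler('xyz',o['orientation'],degrees=True)
    return M.inv().apply(np.array(p)-o['tool_pos'])*100
E
python3 -c "
from h import *
for c in ['scene','side','wrist']:
    snap(c,c+'0'); print(c,load(c+'0'))
o=ctrl.get_obs(); print(o)
a=[cv2.imread(f'pics/{c}0.png') for c in ['scene','side']]
"
```

```text
scene (array([[521.36540142,   0.        , 321.33173749],
       [  0.        , 521.36540142, 242.08945469],
       [  0.        ,   0.        ,   1.        ]]), array([ 1.91490248, -0.65397346,  0.41679415]), array([-0.40199117,  0.21265049,  0.76459229]))
side (array([[481.99193264,   0.        , 311.51003332],
       [  0.        , 481.99193264, 231.90440458],
       [  0.        ,   0.        ,   1.        ]]), array([ 1.31890273, -2.33432257,  0.80352201]), array([0.28578644, 0.39187313, 0.76234541]))
wrist (array([[376.16695486,   0.        , 320.7626492 ],
       [  0.        , 376.16695486, 243.88389252],
       [  0.        ,   0.        ,   1.        ]]), array([-1.77137955, -2.38645495, -0.31388171]), array([ 0.67333146, -0.03343232,  0.39008435]))
{'clock': 0.15, 'joint_pos': array([-5.66587519e+01,  2.05831528e+01,  6.46370809e-01, -1.34686845e-02,
       -7.01361882e+01, -1.65056780e+01]), 'qvel': array([-0.06956567, -0.14722397,  0.1551839 ,  0.12469783, -0.02347379,
        0.07031143]), 'tau': array([-1.61402888e-03, -5.83274889e+01,  2.93289006e+01,  7.00119898e+00,
        8.79145169e-03, -9.16497470e-05]), 'tool_pos': array([ 0.1953468 , -0.64573455,  0.22583279]), 'orientation': array([  6.66201847,  89.92593895, 113.49300403]), 'force': array([-0.4997142 , -0.20365183,  0.18480393]), 'moment': array([ 0.01445981, -0.01578717, -0.04412195]), 'opening': 0.08750181374558735}
```

View pics/scene0.png

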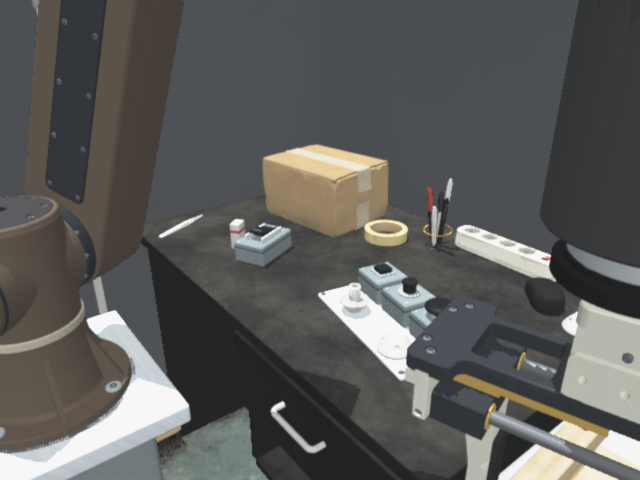

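View pics/side0.png

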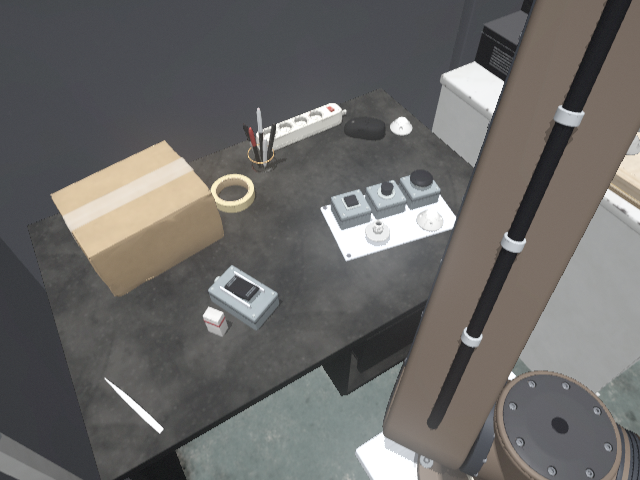

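The scene and side views show the switch box near side px (243,295), with the red/white block at (215,320). The panel has the square key at (351,200), the slim plunger at (387,188) and the mushroom at (420,180). I'll enlarge these next.

```bash
python3 -c "
import cv2,numpy as np
a=cv2.imread('pics/side0.png')
A=cv2.resize(a[255:345,190:290],None,fx=4,fy=4,interpolation=2)
B=cv2.resize(a[160:260,315:465],None,fx=4,fy=4,interpolation=2)
c=cv2.imread('pics/scene0.png'); C=cv2.resize(c[210:275,220:300],None,fx=4,fy=4,interpolation=2)
im=np.zeros((640,1000,3),np.uint8); im[:360,:400]=A; im[:400,400:]=B; im[365:625,:320]=C
im=im[:,:]
cv2.imwrite('pics/c1.png',cv2.resize(im,(800,512)))
"
```

```text
(no output)
```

View pics/c1.png

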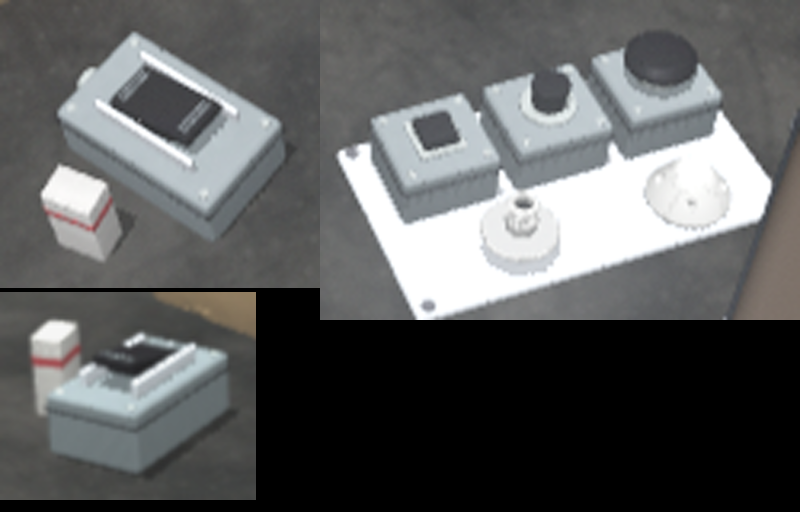

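The enlargement shows the gland on the box's upper-left end, so the raised rocker end is toward the lower right. The box-top corners in the crop are about (135,35), (60,110), (210,220) and (285,145). The plunger top is at (550,78), the mushroom at (661,55) and the key at (436,130).

```bash
python3 -c "
from h import *
A=lambda x,y,z: at('side0',190+x/3.2,255+y/3.2,z)
B=lambda x,y,z: at('side0',315+(x-320)/3.2,160+y/3.2,z)
c=np.array([A(135,35,.045),A(60,110,.045),A(210,220,.045),A(285,145,.045)])
print(c, np.linalg.norm(np.diff(c,axis=0),axis=1)); m=c.mean(0)
d=(c[2]+c[3]-c[0]-c[1])[:2]; d/=np.linalg.norm(d); print('centre',m,'ydir',d,np.degrees(np.arctan2(-d[0],d[1])),'press',m[:2]+.022*d)
for n,p in dict(en=(550,78,.077),run=(661,53,.078),jog=(436,128,.065),flange=(524,204,.051),dome=(690,203,.03)).items(): print(n,B(*p))
print('block top',A(78,185,.06))
o=ctrl.get_obs();print(R.from_euler('xyz',o['orientation'],degrees=True).as_matrix().round(3))
"
```

```text
[[0.55720319 0.18668001 0.045     ]
 [0.530599   0.24916194 0.045     ]
 [0.41642704 0.20427377 0.045     ]
 [0.43774922 0.1435884  0.045     ]] [0.06791005 0.12267919 0.06432223]
centre [0.48549461 0.19592603 0.045     ] ydir [-0.93584093 -0.35242268] 110.63556908904437 press [0.46490611 0.18817273]
en [ 0.55512364 -0.19217284  0.077     ]
run [ 0.53346523 -0.27139735  0.078     ]
jog [ 0.56632454 -0.10618296  0.065     ]
flange [ 0.48906958 -0.12573673  0.051     ]
dome [ 0.44385505 -0.23420028  0.03      ]
block top [0.4681787  0.26160736 0.06      ]
[[-0.001 -0.957 -0.29 ]
 [ 0.001 -0.29   0.957]
 [-1.     0.     0.001]]
```

Call:
servo_tool(
  deltas=[
    [[0,0,0],[0,-40.7,29],0],
    [[0,0,0],[0,-40.7,29],0],
    [[0,0,0],[0,-40.7,29],0],
    [[0,0,0],[0,-40.7,29],0],
    [[0,0,0],[0,-40.7,29],0],
  ],
)

```text
clock: 0.65
tool_pos: [0.3489, -0.4464, 0.2262]
orientation: [7.4, 89.9, 114.2]
force: [1.4, -1.1, 0.6]
opening: 0.0533
```

```bash
python3 -c "
from h import *
print(ctrl.get_obs()['tool_pos'],'to way',go([.5,-.2,.226]),'press above',go([.465,.188,.12]))
for p in [(118,293),(222,238),(100,258)]: print(at('side0',*p,0))
"
```

```text
[ 0.34894525 -0.44644394  0.22621834] to way [  0.04517489 -21.58777501  19.22206972] press above [ 10.69796463 -29.46147366  57.36093363]
[0.65011384 0.40860965 0.        ]
[ 6.69678073e-01  1.66792590e-01 -1.11022302e-16]
[0.7580402  0.41621822 0.        ]
```

Call:
servo_tool(
  deltas=[
    [[0,0,0],[0,-21.5,19.2],0],
    [[0,0,0],[0,-21.5,19.2],0],
    [[0,0,0],[0,-21.5,19.2],0],
    [[0,0,0],[0,-21.5,19.2],0],
    [[0,0,0],[0,-21.5,19.2],0],
  ],
)

```text
clock: 1.15
tool_pos: [0.479, -0.2327, 0.2266]
orientation: [-8.9, 89.9, 97.9]
force: [1.6, -0.9, 0.9]
opening: 0.0133
```

```bash
python3 -c "
from h import *
snap('wrist','wrist1')
print(ctrl.get_obs()['tool_pos'],'press above',go([.465,.188,.15]))
print(px('wrist1',[(.555,-.192,.077),(.533,-.271,.078),(.566,-.106,.065),(.485,.196,.045)]))
"
```

```text
[ 0.48244397 -0.2283056   0.22654608] press above [  7.73835365 -10.46767033  40.31482593]
[[338.49831621 319.85419161]
 [258.91633277 273.88189811]
 [420.63354787 348.13748036]
 [723.8594622  346.23349735]]
```

View pics/wrist1.png

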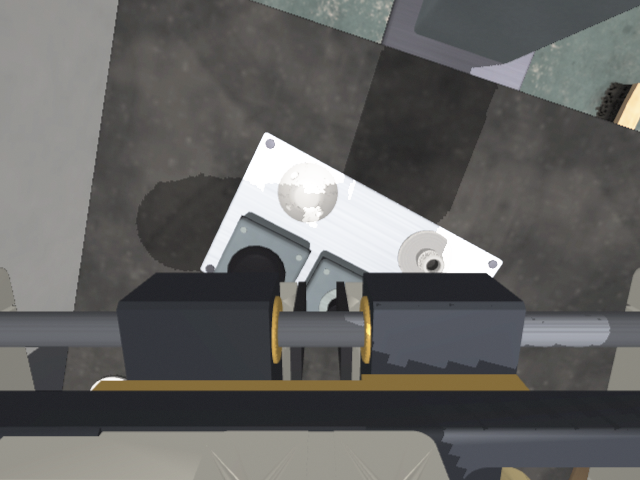

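The wrist view shows the mushroom centre near px (256,268), which is within about 6 px of the prediction. The panel and turned parts are undisturbed.

Call:
servo_tool(
  deltas=[
    [[0,0,0],[0,-17,40.5],0],
    [[0,0,0],[0,-17,40.5],0],
    [[0,0,0],[0,-17,40.5],0],
    [[0,0,0],[0,-17,40.5],0],
    [[0,0,0],[0,-17,40.5],0],
  ],
)

```text
clock: 1.7
tool_pos: [0.5052, 0.0157, 0.2272]
orientation: [-54.1, 89.8, 52.9]
force: [0.1, -0.8, 0.6]
opening: 0.0004
```

```bash
python3 -c "
from h import *
print(ctrl.get_obs()['tool_pos'],go([.525,.21,.22]))
"
```

```text
[0.50520952 0.01574748 0.2272001 ] [ 0.7675121  -7.56047119 18.00071271]
```

Call:
servo_tool(
  deltas=[
    [[0,0,0],[2,-7.5,18],0],
    [[0,0,0],[2,-7.5,18],0],
    [[0,0,0],[2,-7.5,18],0],
    [[0,0,0],[2,-7.5,18],0],
    [[0,0,0],[2,-7.5,18],0],
  ],
)

```text
clock: 2.2
tool_pos: [0.5245, 0.2144, 0.2063]
orientation: [-42.5, 89.9, 64.7]
force: [0.2, -0.5, -0.4]
opening: 0.0004
```

```bash
python3 -c "
from h import *
snap('wrist','wrist2')
print(ctrl.get_obs()['tool_pos'],ctrl.get_obs()['orientation'],'press above',go([.465,.188,.10]))
print(px('wrist2',[(.465,.188,.066),(.485,.196,.045)]))
"
```

```text
[0.52407162 0.21215017 0.20653164] [-30.88301554  89.92921157  76.28157855] press above [10.64852649  6.36353054 -0.57544001]
[[309.56114107 147.77280613]
 [312.48467196 173.92381915]]
```

View pics/wrist2.png

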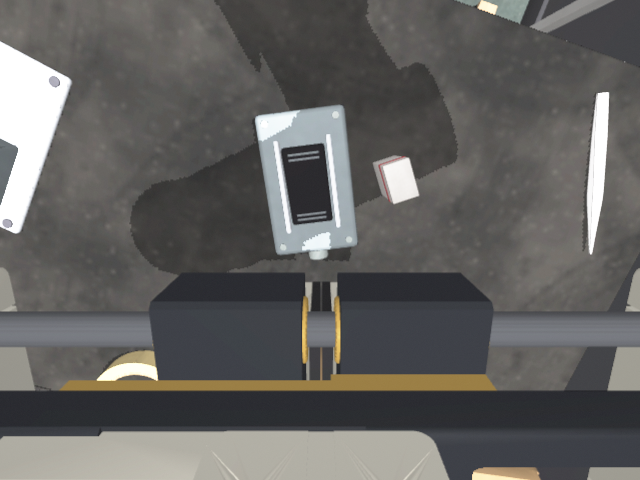

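The box top corners are at px (257,117), (344,107), (356,244) and (277,255), with the paddle centred at about (307,184). The block is to the right at (397,180).

```bash
python3 -c "
from h import *
c=np.array([at('wrist2',*p,.045) for p in [(277,254),(356,244),(344,107),(257,117)]])
m=c.mean(0); d=(c[2]+c[3]-c[0]-c[1])[:2]; d/=np.linalg.norm(d)
q=at('wrist2',307,184,.061)
print(m,d,np.degrees(np.arctan2(d[1],d[0])),'pad',q,m[:2]+.022*d,q[:2]+.022*d)
P=m[:2]+.022*d
print(go([*P,.1]),np.linalg.norm(np.diff(c,axis=0),axis=1))
"
```

```text
[0.49372609 0.19534948 0.045     ] [-0.9173685  -0.39803898] -156.54435737527774 pad [0.49263801 0.19404685 0.061     ] [0.47354398 0.18659262] [0.4724559 0.18529  ]
[10.6486079   5.58872115 -0.96205774] [0.07036991 0.11438926 0.07047349]
```

Call:
servo_tool(
  deltas=[
    [[0,0,0],[5,6,-0.9],0],
    [[0,0,0],[10.6,6,-0.9],0],
    [[0,0,0],[10.6,6,-0.9],0],
    [[0,0,0],[10.6,6,-0.9],0],
    [[0,0,0],[10.6,6,-0.9],0],
  ],
)

```text
clock: 2.75
tool_pos: [0.4702, 0.1857, 0.1015]
orientation: [-61.7, 89.9, 45.4]
force: [0.8, -0.1, 1.3]
opening: 0.0001
```

```bash
python3 -c "
from h import *
o=ctrl.get_obs();print(o['tool_pos'],o['force'],go([.470,.187,.058]))
print(px('side0',[(.470,.187,.061)]))
snap('side','side1');snap('scene','scene1')
a=cv2.imread('pics/side1.png')[220:350,170:310];b=cv2.imread('pics/scene1.png')[180:280,210:310]
im=np.zeros((520,800,3),np.uint8)
A=cv2.resize(a,None,fx=3,fy=3,interpolation=2);B=cv2.resize(b,(375,375),interpolation=2)
im[:390,:420]=A; im[:375,422:797]=B; cv2.imwrite('pics/c2.png',im)
"
```

```text
[0.4702253  0.18569162 0.10146618] [ 0.77709682 -0.13362987  1.33291664] [ 4.34671939 -0.01187319  0.12885743]
[[250.20750408 293.68483302]]
```

View pics/c2.png

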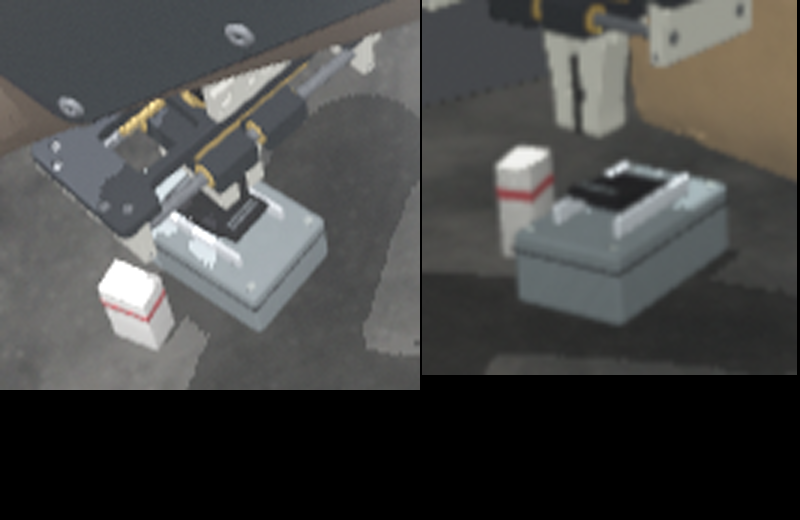

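The fingers hang just above the raised (near) end of the paddle, and the block is clear of them. I'll press down.

Call:
servo_tool(
  deltas=[
    [[0,0,0],[2,0,0.1],0],
    [[0,0,0],[3,0,0.1],0],
    [[0,0,0],[3.3,0,0.1],0],
    [[0,0,0],[3.6,0,0.1],0],
    [[0,0,0],[3.8,0,0.1],0],
  ],
)

```text
clock: 3.35
tool_pos: [0.4711, 0.1878, 0.0647]
orientation: [-63.6, 89.8, 43.5]
force: [-1.4, -0.4, 2.3]
opening: 0.0001
```

Call:
servo_tool(
  deltas=[
    [[0,0,0],[0.2,0,0],0],
    [[0,0,0],[0.4,0,0],0],
    [[0,0,0],[0.6,0,0],0],
    [[0,0,0],[0.6,0,0],0],
  ],
)

```text
clock: 3.75
tool_pos: [0.471, 0.1878, 0.0586]
orientation: [-63.1, 89.8, 44.0]
force: [-1.2, -0.1, 2.0]
opening: 0.0006
```

Call:
servo_tool(
  deltas=[
    [[0,0,0],[0.1,0,0],0],
    [[0,0,0],[0.2,0,0],0],
  ],
)

```text
clock: 3.95
tool_pos: [0.4712, 0.1878, 0.0575]
orientation: [-67.8, 89.8, 39.4]
force: [-7.7, -2.7, 21.0]
opening: 0.0003
```

Call:
servo_tool(
  deltas=[
    [[0,0,0],[0.1,0,0],0],
    [[0,0,0],[0.2,0,0],0],
  ],
)

```text
clock: 4.15
tool_pos: [0.4713, 0.1878, 0.0572]
orientation: [-73.2, 89.7, 34.0]
force: [-12.2, -3.1, 31.9]
opening: 0.0004
```

The hard stop came at z ≈ 0.0575, so the rocker should be tipped. I'll lift and check.

Call:
servo_tool(
  deltas=[
    [[0,0,0],[-4,0,0],0],
    [[0,0,0],[-9,0,0],0],
    [[0,0,0],[-12,0,0],0],
    [[0,0,0],[-12,0,0],0],
  ],
)

```text
clock: 4.55
tool_pos: [0.4734, 0.1894, 0.1822]
orientation: [-71.9, 89.2, 35.4]
force: [-0.1, 0.5, -0.2]
opening: 0.0002
```

```bash
python3 -c "
from h import *
o=ctrl.get_obs();print(o['tool_pos'],o['joint_pos'],go([.555,-.192,.177]))
snap('scene','scene2'); snap('side','side2')
a=cv2.imread('pics/scene2.png')[200:280,220:310];b=cv2.imread('pics/scene0.png')[200:280,220:310]
c=cv2.imread('pics/side2.png')[150:250,310:470]
im=np.zeros((600,800,3),np.uint8)
im[:320,:360]=cv2.resize(a,None,fx=4,fy=4,interpolation=2); im[:320,400:760]=cv2.resize(b,None,fx=4,fy=4,interpolation=2)
im[325:575,:400]=cv2.resize(c,(400,250))
cv2.imwrite('pics/c3.png',im)
"
```

```text
[0.47338172 0.18936452 0.18215107] [  43.99646125    6.49351214  -24.22134262    0.14089322  -58.49171131
 -116.78105749] [  0.29891296   3.54565371 -38.84081284]
```

View pics/c3.png

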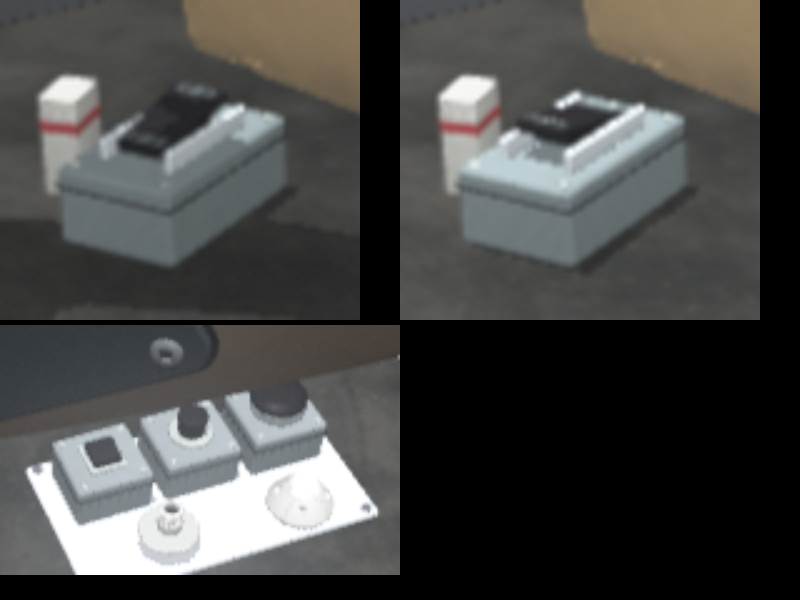

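The rocker is now tipped (far end raised), and the box and block have not moved. Next is the plunger.

Call:
servo_tool(
  deltas=[
    [[0,0,0],[0.3,3.5,-38.8],0],
    [[0,0,0],[0.3,3.5,-38.8],0],
    [[0,0,0],[0.3,3.5,-38.8],0],
    [[0,0,0],[0.3,3.5,-38.8],0],
    [[0,0,0],[0.3,3.5,-38.8],0],
  ],
)

```text
clock: 5.15
tool_pos: [0.5229, -0.0588, 0.1735]
orientation: [-58.1, 89.7, 49.2]
force: [2.2, 1.1, 0.4]
opening: 0.0006
```

```bash
python3 -c "
from h import *
o=ctrl.get_obs();print(o['tool_pos'])
print(px('scene2',[(.555,-.192,.077),(.533,-.271,.078),(.566,-.106,.065)]))
a=cv2.imread('pics/scene2.png')[245:365,310:470]
cv2.imwrite('pics/c4.png',cv2.resize(a,None,fx=5,fy=5,interpolation=2))
"
```

```text
[ 0.52289292 -0.05878392  0.17347761]
[[410.72666565 278.95137094]
 [437.4896589  301.18547532]
 [380.62992711 265.46697088]]
```

View pics/c4.png

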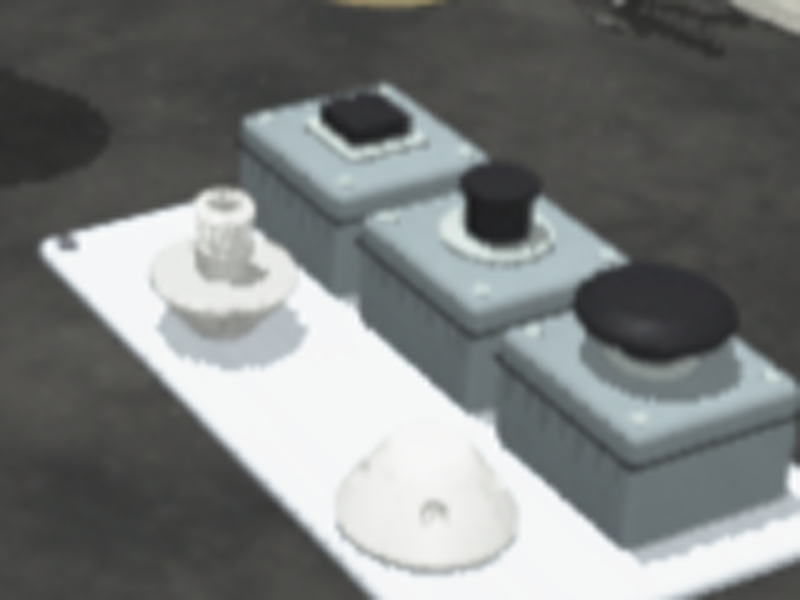

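In the scene view the plunger top is at crop (503,180), or px (410.6,281), and the mushroom top at crop (657,288), or px (441.4,302.6). The square key is at crop (367,115).

```bash
python3 -c "
from h import *
e=at('scene2',410.6,281,.077);r=at('scene2',441.4,302.6,.078);j=at('scene2',383.4,268,.065)
print(e,r,j)
print(go([.552,-.193,.105]),go([.531,-.273,.105]),go([.55,-.193,.177]))
"
```

```text
[ 0.54944913 -0.1969754   0.077     ] [ 0.53455903 -0.2777046   0.078     ] [ 0.56292587 -0.11664652  0.065     ]
[  6.80081978   1.23575674 -13.70129064] [  6.75868462   5.61487075 -20.71781294] [ -0.39980604   1.39207699 -13.62034688]
```

Call:
servo_tool(
  deltas=[
    [[0,0,0],[0,1.3,-13.8],0],
    [[0,0,0],[0,1.3,-13.8],0],
    [[0,0,0],[2,1.3,-13.8],0],
    [[0,0,0],[6,1.3,-13.8],0],
    [[0,0,0],[6.8,1.3,-13.8],0],
  ],
)

```text
clock: 5.65
tool_pos: [0.5477, -0.1949, 0.0991]
orientation: [27.0, 89.5, 134.1]
force: [-0.8, -0.4, -0.4]
opening: 0.0003
```

```bash
python3 -c "
from h import *
snap('side','side3');snap('scene','scene3')
o=ctrl.get_obs();print(o['tool_pos'],o['force'],go([.552,-.1945,.085]))
a=cv2.imread('pics/side3.png')[140:250,310:470];b=cv2.imread('pics/scene3.png')[230:350,340:500]
cv2.imwrite('pics/c5.png',np.hstack([cv2.resize(a,(400,275),interpolation=2),cv2.resize(b,(367,275),interpolation=2)]))
"
```

```text
[ 0.54983957 -0.1939899   0.10255108] [ 0.39105604 -1.08152742  1.74393389] [ 1.75441763 -0.1923028  -0.12131706]
```

View pics/c5.png

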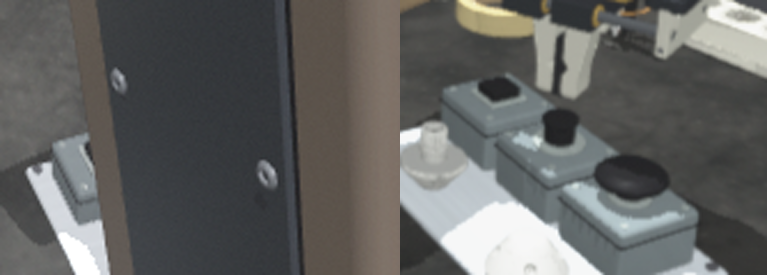

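The fingers hang directly over the slim plunger. The side view is blocked by the arm. I'll press slowly to the stop, expected at z ≈ 0.063.

Call:
servo_tool(
  deltas=[
    [[0,0,0],[1,-0.1,0],0],
    [[0,0,0],[2,-0.1,0],0],
    [[0,0,0],[2.6,-0.1,0],0],
    [[0,0,0],[3,-0.1,0],0],
    [[0,0,0],[3.4,-0.1,0],0],
  ],
)

```text
clock: 6.25
tool_pos: [0.5511, -0.1931, 0.0689]
orientation: [-3.1, 89.7, 104.2]
force: [-0.9, 2.0, 3.5]
opening: 0.0004
```

Call:
servo_tool(
  deltas=[
    [[0,0,0],[0.2,0,0],0],
    [[0,0,0],[0.4,0,0],0],
    [[0,0,0],[0.5,0,0],0],
  ],
)

```text
clock: 6.55
tool_pos: [0.5511, -0.1931, 0.0639]
orientation: [-5.2, 89.7, 102.1]
force: [-1.8, 1.2, 3.5]
opening: 0.0005
```

Call:
servo_tool(
  deltas=[
    [[0,0,0],[0.1,0,0],0],
    [[0,0,0],[0.2,0,0],0],
  ],
)

```text
clock: 6.75
tool_pos: [0.5512, -0.1932, 0.0632]
orientation: [-9.8, 89.8, 97.5]
force: [-7.8, 5.4, 20.3]
opening: 0.0
```

Call:
servo_tool(
  deltas=[
    [[0,0,0],[0.1,0,0],0],
    [[0,0,0],[0.2,0,0],0],
  ],
)

```text
clock: 6.95
tool_pos: [0.5513, -0.1932, 0.0631]
orientation: [-17.1, 89.8, 90.3]
force: [-9.2, 6.3, 27.1]
opening: 0.0003
```

The hard stop came at z = 0.063, so the plunger is fully in. I'll lift and go to the mushroom.

Call:
servo_tool(
  deltas=[
    [[0,0,0],[-3,0,0],0],
    [[0,0,0],[-5.5,0,0],0],
    [[0,0,0],[-5.5,0,0],0],
  ],
)

```text
clock: 7.25
tool_pos: [0.5537, -0.194, 0.1217]
orientation: [-84.5, 89.6, 22.8]
force: [0.2, 0.1, 1.0]
opening: 0.0001
```

```bash
python3 -c "
from h import *
o=ctrl.get_obs();print(o['tool_pos'],o['force'],go([.534,-.2745,.105]))
"
```

```text
[ 0.5536808  -0.1939797   0.12173604] [0.16868572 0.08637414 1.00223658] [ 1.63999726  4.2938569  -7.09807569]
```

Call:
servo_tool(
  deltas=[
    [[0,0,0],[0,4.3,-7.1],0],
    [[0,0,0],[0,4.3,-7.1],0],
    [[0,0,0],[1.6,4.3,-7.1],0],
    [[0,0,0],[1.6,4.3,-7.1],0],
  ],
)

```text
clock: 7.65
tool_pos: [0.5321, -0.275, 0.103]
orientation: [-54.2, 89.7, 53.0]
force: [-1.0, 0.5, -0.8]
opening: 0.0004
```

```bash
python3 -c "
from h import *
snap('scene','scene4')
o=ctrl.get_obs();print(o['tool_pos'],o['force'],go([.534,-.2745,.085]))
b=cv2.imread('pics/scene4.png')[240:360,340:500]
cv2.imwrite('pics/c6.png',cv2.resize(b,(640,480),interpolation=2))
"
```

```text
[ 0.5327872  -0.27467797  0.10400792] [ 0.34395314 -0.5892293   0.81075653] [ 1.90126688 -0.11263756 -0.0231011 ]
```

View pics/c6.png

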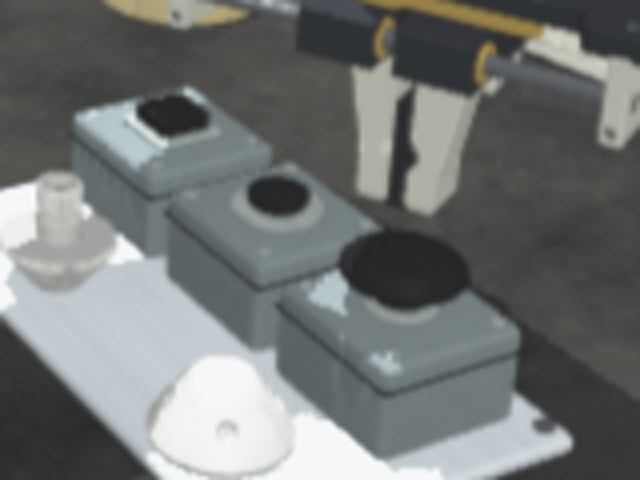

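The plunger is pushed in at crop (278,195), the key is untouched, and the fingers hang over the mushroom at (405,265). I'll press it down.

Call:
servo_tool(
  deltas=[
    [[0,0,0],[1,-0.1,0],0],
    [[0,0,0],[2,-0.1,0],0],
    [[0,0,0],[2.6,-0.1,0],0],
    [[0,0,0],[3,-0.1,0],0],
    [[0,0,0],[3.4,-0.1,0],0],
  ],
)

```text
clock: 8.2
tool_pos: [0.5338, -0.2738, 0.0698]
orientation: [-59.4, 89.7, 47.9]
force: [-2.7, 3.3, 4.8]
opening: 0.0002
```

Call:
servo_tool(
  deltas=[
    [[0,0,0],[0.2,0,0],0],
    [[0,0,0],[0.3,0,0],0],
  ],
)

```text
clock: 8.4
tool_pos: [0.5339, -0.2739, 0.0678]
orientation: [-64.6, 89.7, 42.8]
force: [-4.6, 4.9, 15.7]
opening: 0.0005
```

Call:
servo_tool(
  deltas=[
    [[0,0,0],[0.15,0,0],0],
    [[0,0,0],[0.15,0,0],0],
    [[0,0,0],[0.15,0,0],0],
  ],
)

```text
clock: 8.7
tool_pos: [0.5339, -0.2739, 0.0678]
orientation: [-73.1, 89.7, 34.3]
force: [-5.8, 5.4, 13.1]
opening: 0.0005
```

```bash
python3 -c "
from h import *
snap('scene','scene5')
o=ctrl.get_obs();print(o['clock'],o['tool_pos'],o['force'])
b=cv2.imread('pics/scene5.png')[200:380,220:500]
cv2.imwrite('pics/c7.png',cv2.resize(b,(784,504),interpolation=2))
"
```

```text
8.75 [ 0.53390004 -0.27387843  0.06781131] [-5.37360468  3.82220193 13.66894328]
```

View pics/c7.png

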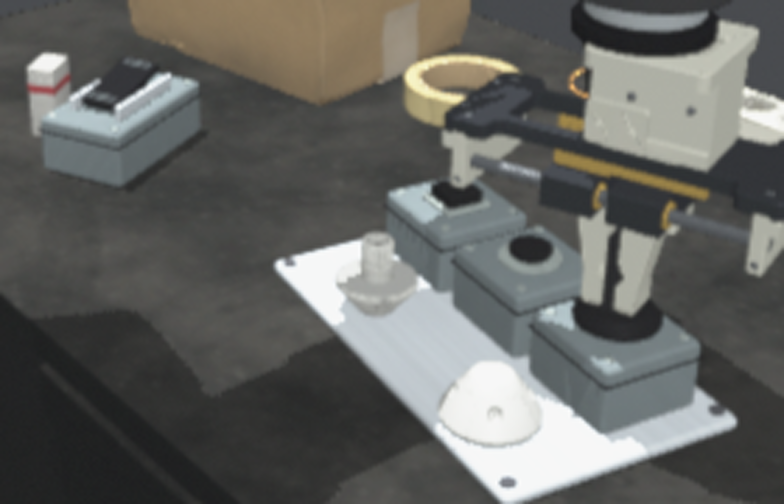

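The mushroom is pressed down, the plunger is in, the rocker is tipped, and nothing else has moved.

```bash
python3 -c "
from plant import ctrl
print(ctrl.close_job()); o=ctrl.get_obs(); print(o['clock'],o['tool_pos'],o['force'])"
```

```text
the job is handed in; nothing more can be done
None
the job is handed in; nothing more can be done
```

The job is done and handed in at about 8.8 s, with closed fingers still holding the mushroom button down.

- **Rocker:** I pressed the raised end down to its stop, at z ≈ 57 mm. The picture afterwards shows it tipped over, with the switch box and steel block where they were.
- **Plunger:** I pushed it to its stop, at z ≈ 63 mm as expected. The pictures show that it stayed in.
- **Mushroom button:** It is held at z = 67.8 mm, which is the full 10 mm of travel, with about 14 N against the 6 N its spring needs.

In the last picture the square key, flange, dome and block all look untouched. The highest force I read was about 34 N in all (32 N vertical), when the rocker reached its stop.

**Disagreement:** my position measurements from different cameras differed by 5–10 mm, so I aimed between them. The stop heights matched the given dimensions.

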